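# Jog the jewellery spin dryer by its bayonet lid

### The arm

A 6-joint arm with a two-finger parallel gripper is mounted at the origin on the work surface. World frame = base frame: x ahead of the robot, y to its left, z up, the work surface at z = 0. Lengths are in m, angles in rad, forces in N, time in s.
With the tool pointing down it reaches from about 0.425 to 0.95 m from the base axis. Payload 3.5 kg.
Tool frame: the origin (TCP) lies on the centre line of the jaws, within the pads' length; the fingertips stand 14 mm ahead of it and the grasp point (between the pads) lies 5 mm behind it (tips_ahead is the distance from the TCP to the fingertips, in m); y points along the fingers, z is the direction in which the jaws open and shut, and the axes are right-handed (so a half turn about y gives the same grasp; the last joint's range is limited). The gripper opens to 85 mm and grips with 20 to 120 N. Pads are 22 mm wide; open, the fingers measure 114 mm over their backs; the gripper's body (76 mm by 85 mm) begins 54 mm behind the grasp point. The pads swing forward as they close: fully open they stand 13 mm farther back than shut.
Start: joints at [-1.404, 0.286, 1.577, -0, 1.279, -0.15], TCP at [0.21, -0.641, 0.245] pointing down, gripper open.
Joint ranges: [-2.77, 2.77], [-0.9, 2.22], [0.21, 2.48], [-1.53, 4.67], [0.24, 2.81], [-2.84, 2.84]. Speed limits (rad/s): [2.79, 2.79, 3.14, 3.14, 3.14, 3.14].

### API

Orientations are given as a unit quaternion [x, y, z, w].
In Python, from plant import get_state, read_camera, sign_off, tips_ahead gives the robot as it stands.
- The arm moves only by the tool send_rows, never from a script. Its argument "plan" is a list of rows, each a list of 2 entries, a list of its own where there are three numbers: the shift along the tool's x, y, z in units of 12 cm (1.0 is 12 cm), then the turn, a rotation vector about the tool's x, y, z in units of 360 degrees (1.0 is 360 degrees). In form: [[[tx, ty, tz], [rx, ry, rz]], ...]. A call has 1 to 12 rows; each row shifts and turns the commanded pose from where the row before left it, along the tool's axes as they then stand; what a row does not reach is not made up. A row lasts 1/10 s, in which the tool goes at most 50 mm and 8.59 degrees, less where a joint would pass 70% of its speed; a pose out of reach is approached as far as the arm can. A call with a number of a shift or a turn outside -1 to 1 is refused whole. A call with a gripper value outside its range is refused whole. "gripper" is the closure, from 0 (fully open) to 1 (shut), set as the call begins (left out, the last holds). The fingers move at their own pace and stop on an object; "grip_force" is the grip in N (left out, the last holds). Time passes only in rows, so rows that do not move let the fingers close. It gives the time, the measured TCP pose, the force and the opening at its end, in the units of the state.
- get_state(): the state, without advancing time (a new reading comes with each control period).
- read_camera(name): name is "scene" or "side" or "wrist"; returns a dict with "img" (480x640x3 uint8, blue, green, red), "fx", "fy", "cx", "cy" (pixels), "D" ([k1, k2, p1, p2, k3] as OpenCV has them; the pictures are not rectified), "world_from_camera" (4x4, takes a point from camera to world coordinates); the wrist camera has in their place "mount" (4x4, takes a point from camera to tool coordinates, whose origin is the TCP and whose axes are the tool frame's). Camera axes: x right, y down, z forward; pixel columns grow to the right and rows downward; lengths in m; the calibration is good to about 2 mm. A picture is of the moment at which its call begins: read the wrist's pose just before it. There is no depth.
- sign_off(): hands the job in, once; it reports no verdict.
The state is a dict: "time": time; "qpos": joint angles; "dq": joint speeds; "joint_efforts": joint torques, N m; "eef_pos": TCP position; "tcp_rot": TCP orientation; "contact_force": force on the tool from outside, world axes, zero at the start; "wrist_torque": the same for the moment, N m; "opening": opening from 0.0 (shut) to 1.0 (fully open).
Only numpy, scipy, OpenCV 4.12 (cv2) and the standard library are available. Lean on these libraries where they do the work, as an engineer would, in place of code of your own. Each camera call takes 0.05 s, during which the arm holds its last target. There are 200 camera calls.

### The job

The bench spin dryer is loaded with a basket of rings: first turn its timer knob back until the pointer reads zero, so that the drum runs only while the lid is held. Then lower the round lid into the dryer's mouth with its two ears down through the two notches of the collar, and twist it clockwise against the return spring to the jog position, the handle bar in line with the single-dot marks, halfway to the lock at the double dots. Do not let the lid click into the lock, do not push the bench block, pliers or caliper about, and finish while still gripping the lid and holding it at jog.

Things in the scene. Friction and masses are not known exactly. Their poses are not given: they have to be found in the camera images.
- dryer: Bench spin dryer, fixed: grey box 220 deep (x) x 260 wide (y), flat deck 130 mm above the bench, front to the robot (-x). Origin: centre of its underside. On the deck: the bayonet collar (left as seen from the robot, axis at y +55 mm) and the timer knob (right, axis at y -85 mm).
- collar: Aluminium bayonet mouth on the deck, 142 mm outside. Origin: on its axis, on the seat where the lid comes to rest, 130 mm above the bench; z up. Over the seat a flange, 8 to 13 mm above it, with 109 mm bore and two notches. Counterclockwise about z from its x axis (and half a turn on): notches +0.52 rad, single dots (jog) 0, double dots (lock) -0.53.
- notch (a point): Centre of one notch (the other is half a turn on), at flange top level, 58 mm from the mouth's axis. Notches are 23 mm wide and reach out to 125 mm diameter. The lid drops 13 mm through them to the seat; below, the ears have 2 mm height to spare under the flange. Closed on the counterclockwise side: the lid twists clockwise only.
- jog_mark (a point): One of the two single raised dots (half a turn apart) on the flange, 60 mm from the axis: where an end of the handle bar points at jog, 0.52 rad clockwise of the notches. The lid meets the return spring 0.12 rad after the notches; it pushes back with 0.1 N m there, 0.2 N m at jog, and returns the lid if let go.
- lock_mark (a point): Middle of one of the two pairs of dots (half a turn apart) on the flange, 60 mm from the axis: where the bar points when locked, 1.05 rad clockwise of the notches. Two spring balls make the click: the twist stiffens from about 0.86 rad and snaps into the lock at about 0.96 rad.
- jog (a joint): Switch ring inside the collar, out of sight under the flange, pushed round by the lid's ears; rad. 0 at rest; then the lid's clockwise twist from the notches less about 0.12: about 0.40 at jog, 0.84 as the lid clicks into the lock (stop at 0.95).
- timer (a joint): Timer knob angle, rad: 0 with the pointer at the long zero tick, positive clockwise from above. Starts wound up (0.5 to 1.4) and is turned counterclockwise to 0. No stop or click at zero: it turns on to -0.9. Stays where it is left; friction 0.04 N m.
- timer_grip (a point): On the timer knob's axis, mid-height of its black bar grip, 148 mm above the bench; bar 40 long x 12 wide x 20 mm high, on a 42 mm skirt (top 10 mm below this point) over an 80 mm dial. x axis: along the bar to its pointer end (white line). Zero tick: on the dial's far side from the robot, in the direction of the collar's x axis.
- lid: Loose aluminium lid on the bench, about 0.28 kg: disc 104 mm diameter, 16 mm thick, with two ears at its lower edge (at both ends of the bar, 17 mm wide, 6 thick, out to 120 mm diameter) and a black bar handle on top. Origin: centre of its underside; z up; x along the bar and through both ears. It may go in either way round.
- lid_grip (a point): Point on the lid's axis, 38 mm above its underside, in the black handle bar, which is 66 long (along the lid's x) x 18 wide x 30 mm high, from 16 to 46 mm above the underside.
- bench_block: Polished steel bench block, 65 x 65 x 20 mm, bystander. Origin: centre of its underside.
- pliers: Pliers with red handles, 140 x 60 x 14 mm, lying on the bench, bystander. Origin: under the pivot; x axis to the jaws.
- caliper: Digital caliper, beam 200 x 16 x 4 mm with a black 70 x 30 x 12 mm readout, lying on the bench, bystander. Origin: under the middle of the beam.
Mind the look-alikes: they are no part of the job. What is shaped like the lid but brown or pink is not meant.

How it is judged:
By the outcome, as a careful person would: the job done as asked, in the order asked, and still so for the second after the job is handed in, while the arm keeps its last pose, push and grip.
It also fails if it takes over 54 s, if anything falls off the work surface, if the arm or the gripper's body presses on something with over 40 N, if the wrist force passes 120 N, or if a joint passes its speed limit or range.

## Working session

There is one attempt and no reset: what is moved stays moved. The work goes in short steps, Python scripts to look and compute and a tool call to move; the robot and the scene stay as the last step left them, time stands still between calls to the robot, and variables do not carry over. Pictures are saved under pics/ and viewed, about 8 in all and at most 12, crops included, and the job is handed in when it is done.

Besides the shell and the picture viewer there is one more tool, called after "Request:" as name(argument=value, ...), one argument or row to a line, values as JSON. send_rows: Moves the arm, as the interface text tells. Its arguments: {"type":"object","properties":{"plan":{"type":"array"},"gripper":{"type":"number"},"grip_force":{"type":"number"}},"required":["plan"]}

```bash
mkdir -p pics; ls; cat > h.py <<'E'
import numpy as np, cv2
from plant import get_state, read_camera, sign_off, tips_ahead
from scipy.spatial.transform import Rotation as R
def cam(name):
    s=get_state(); c=read_camera(name)
    if name=="wrist":
        T=np.eye(4);T[:3,:3]=R.from_quat(s["tcp_rot"]).as_matrix();T[:3,3]=s["eef_pos"]
        c["T"]=T@np.array(c["mount"])
    else: c["T"]=np.array(c["world_from_camera"])
    c["K"]=np.array([[c["fx"],0,c["cx"]],[0,c["fy"],c["cy"]],[0,0,1.]]); c["D"]=np.array(c["D"],float)
    return c
def px2w(c,uv,z):
    p=cv2.undistortPoints(np.array(uv,float).reshape(-1,1,2),c["K"],c["D"]).reshape(-1,2)
    d=np.c_[p,np.ones(len(p))]@c["T"][:3,:3].T; o=c["T"][:3,3]
    return o+d*((np.array(z)-o[2])/d[:,2])[:,None]
def w2px(c,P):
    T=np.linalg.inv(c["T"])
    return cv2.projectPoints(np.array(P,float).reshape(-1,3),cv2.Rodrigues(T[:3,:3])[0],T[:3,3],c["K"],c["D"])[0].reshape(-1,2)
E
python3 - <<'E'
from h import *
for n in("scene","side","wrist"):
    c=cam(n); cv2.imwrite(f"pics/{n}0.png",c["img"]); print(n,c["T"].round(3).tolist(),c["fx"])
print(get_state(),tips_ahead() if callable(tips_ahead) else tips_ahead)
E
```

```text
pics
scene [[0.865, 0.408, -0.291, 0.93], [0.501, -0.69, 0.523, -0.525], [0.012, -0.598, -0.801, 1.15], [0.0, 0.0, 0.0, 1.0]] 623.8735007230962
side [[-0.996, -0.066, 0.065, 0.463], [-0.092, 0.751, -0.653, 0.751], [-0.005, -0.656, -0.754, 0.791], [0.0, 0.0, 0.0, 1.0]] 484.34542262030124
wrist [[0.31, -0.909, -0.277, 0.281], [-0.951, -0.297, -0.088, -0.618], [-0.003, 0.29, -0.957, 0.371], [0.0, 0.0, 0.0, 1.0]] 380.56612018500726
{'time': 0.15, 'qpos': array([-1.40394806e+00,  2.86994964e-01,  1.57786970e+00,  1.91579736e-05,
        1.27858298e+00, -1.49986260e-01]), 'dq': array([-0.00017283, -0.00241146, -0.0042998 , -0.00184467, -0.00082941,
       -0.0006748 ]), 'joint_efforts': array([ 1.12980131e-03, -4.06598210e+01, -2.93143952e+01, -8.01470446e-05,
        3.89769804e-03, -4.60304562e-06]), 'eef_pos': array([ 0.2102615 , -0.6408982 ,  0.24422734]), 'tcp_rot': array([-0.11154704,  0.69890841, -0.69759667,  0.11154895]), 'contact_force': array([-0.06623109,  0.01167978, -0.54172509]), 'wrist_torque': array([-0.00876484,  0.00972042, -0.06764211]), 'opening': 0.9982244415332813} 0.014
```

View pics/scene0.png

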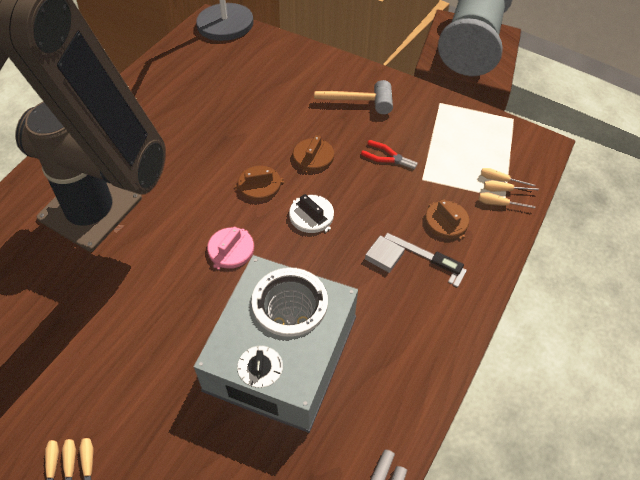

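View pics/side0.png

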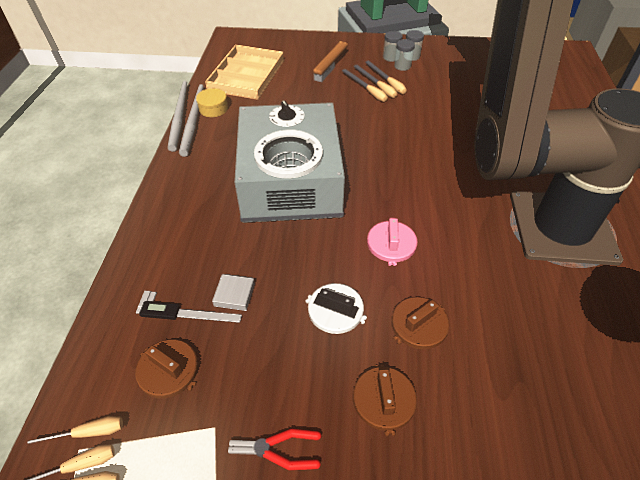

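The true lid (aluminium, black bar) is at scene (312,213) and side (336,307). The look-alikes in the scene view are brown at (313,154), (259,183) and (447,219), and pink at (231,247). The dryer collar is at scene (289,302) and the knob at (260,366). I'll check all of these in one enlarged composite.

```bash
python3 - <<'E'
from h import *
a=cv2.imread("pics/scene0.png");b=cv2.imread("pics/side0.png")
def crop(i,x,y,w,h,W,H): return cv2.resize(i[y:y+h,x:x+w],(W,H),interpolation=cv2.INTER_CUBIC)
top=np.hstack([crop(a,225,260,110,132,333,400),crop(b,240,95,100,86,465,400)])[:, :798]
bot=np.hstack([crop(a,280,185,70,35*70//70+15,280,200),crop(b,295,275,80,60,267,200),crop(a,200,215,84,67,251,200)])
cv2.imwrite("pics/c1.png",np.vstack([top,bot[:, :798]]))
E
```

```text
(no output)
```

View pics/c1.png

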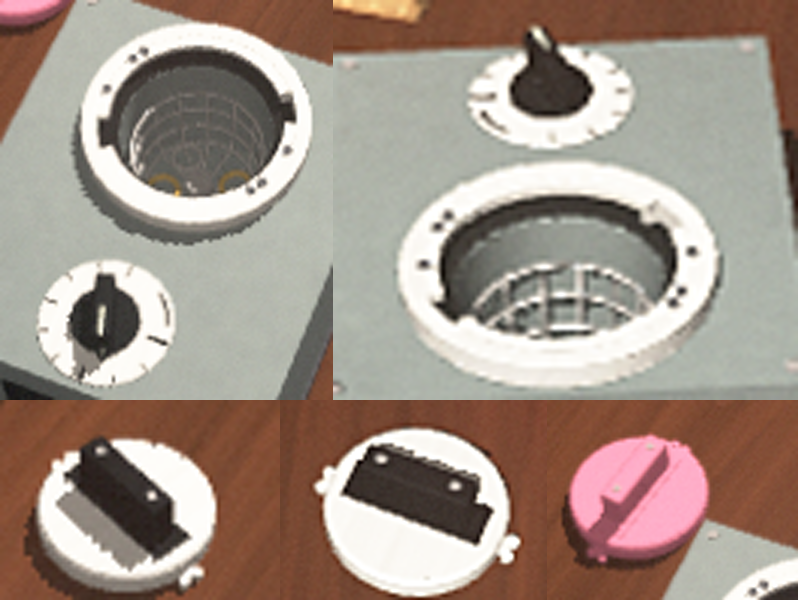

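```bash
python3 - <<'E'
from h import *
sc=cam("scene");sd=cam("side")
s=3.027;f=lambda x,y:(225+x/s,260+y/s)
g=lambda x,y:(240+(x-333)/4.65,95+y/4.65)
for n,c,pts in(("scene",sc,[f(106,88),f(286,150),f(135,53),f(256,187),f(107,130),f(287,107)]),("side",sd,[g(693,251),g(425,264),g(677,295),g(443,220),g(660,213),g(460,310)])):
    P=px2w(c,pts,.143)
    print(n,P.round(4)[:,:2].tolist(),[((P[i]+P[i+1])/2).round(4)[:2].tolist() for i in(0,2,4)],[round(float(np.arctan2(*(P[i+1]-P[i])[[1,0]])),3) for i in(0,2,4)],[round(float(np.linalg.norm(P[i+1]-P[i])),4) for i in (0,2,4)])
for c,p in((sc,[(305,197.5),(318,208.5)]),(sd,[(325.2,292.1),(347.4,300.5)])):
    P=px2w(c,p,.046);d=P[1]-P[0];print("lid",P.mean(0),np.arctan2(d[1],d[0]),np.linalg.norm(d))
print("knob scene: dialcentre,zerotick,line ends",px2w(sc,[f(107,322),f(155,342),f(100,332),f(106,305)],[.131,.131,.158,.158]).round(4).tolist())
print("knob side",px2w(sd,[g(551,97),g(482,97),g(540,30),g(545,50)],[.131,.131,.158,.158]).round(4).tolist())
E
```

```text
scene [[0.5396, -0.0456], [0.6581, -0.0268], [0.5412, -0.0147], [0.6553, -0.0581], [0.5565, -0.0706], [0.6434, -0.0001]] [[0.5988, -0.0362], [0.5982, -0.0364], [0.5999, -0.0353]] [0.157, -0.364, 0.682] [0.12, 0.1221, 0.1118]
side [[0.5377, -0.0439], [0.6563, -0.0246], [0.542, -0.0132], [0.6533, -0.0561], [0.5552, -0.0697], [0.6358, 0.0051]] [[0.597, -0.0342], [0.5976, -0.0346], [0.5955, -0.0323]] [0.162, -0.368, 0.748] [0.1202, 0.1194, 0.1099]
lid [0.47738754 0.25205877 0.046     ] -0.2959989429912557 0.043809410333064416
lid [0.47634236 0.25412464 0.046     ] 2.8030978003753826 0.0441968338850023
knob scene: dialcentre,zerotick,line ends [[0.6226, -0.1742, 0.131], [0.6535, -0.1705, 0.131], [0.6307, -0.1907, 0.158], [0.6245, -0.1748, 0.158]]
knob side [[0.6194, -0.1705, 0.131], [0.6533, -0.1676, 0.131], [0.6256, -0.1869, 0.158], [0.6209, -0.1705, 0.158]]
```

```bash
cat >> h.py <<'E'
def yaw(s=None):
    s=s or get_state(); M=R.from_quat(s["tcp_rot"]).as_matrix(); return np.arctan2(M[1,2],M[0,2])
def rel(P,yz,s=None):
    """shift (units of 12cm, tool axes now) and turn vector (units 360deg) to TCP at P, tool down, tool z axis at world yaw yz"""
    s=s or get_state(); R0=R.from_quat(s["tcp_rot"])
    z=np.array([np.cos(yz),np.sin(yz),0]);y=np.array([0,0,-1.]);x=np.cross(y,z)
    t=R0.inv().apply(np.array(P)-s["eef_pos"]); rv=(R0.inv()*R.from_matrix(np.c_[x,y,z])).as_rotvec()
    print("shift",(t/.12).round(4),"|t|mm",round(np.linalg.norm(t)*1e3,1),"turn",(rv/2/np.pi).round(5),"deg",round(np.degrees(np.linalg.norm(rv)),2))
E
python3 - <<'E'
from h import *
s=get_state();print(R.from_quat(s["tcp_rot"]).as_matrix().round(3),yaw())
for k in(-1,1):rel([.620,-.1735,.25],-1.22+k*np.pi/2)
E
```

```text
[[-0.95  -0.     0.312]
 [-0.312  0.001 -0.95 ]
 [-0.    -1.    -0.001]] -1.253995366691631
shift [-4.4584 -0.0408 -2.639 ] |t|mm 621.7 turn [1.7000e-04 2.4459e-01 1.2000e-04] deg 88.05
shift [-4.4584 -0.0408 -2.639 ] |t|mm 621.7 turn [ 1.2000e-04 -2.5541e-01 -1.7000e-04] deg 91.95
```

Request:
send_rows(
  plan=[
    [[-0.34,0,-0.2],[0,0,0]],
    [[-0.34,0,-0.2],[0,0,0]],
    [[-0.34,0,-0.2],[0,0,0]],
    [[-0.34,0,-0.2],[0,0,0]],
    [[-0.34,0,-0.2],[0,0,0]],
    [[-0.34,0,-0.2],[0,0,0]],
    [[-0.34,0,-0.2],[0,0,0]],
    [[-0.34,0,-0.2],[0,0,0]],
    [[-0.34,0,-0.2],[0,0,0]],
    [[-0.34,0,-0.2],[0,0,0]],
    [[-0.34,0,-0.2],[0,0,0]],
    [[-0.34,0,-0.2],[0,0,0]],
  ],
  gripper=0.5,
)

```text
time: 1.45
eef_pos: [0.5868, -0.2135, 0.2454]
tcp_rot: [0.112, -0.698, 0.698, -0.112]
contact_force: [1.0, -1.2, -0.6]
opening: 0.502
```

Request:
send_rows(
  plan=[
    [[0,0,0],[0,-0.0232,0]],
    [[0,0,0],[0,-0.0232,0]],
    [[0,0,0],[0,-0.0232,0]],
    [[0,0,0],[0,-0.0232,0]],
    [[0,0,0],[0,-0.0232,0]],
    [[0,0,0],[0,-0.0232,0]],
    [[0,0,0],[0,-0.0232,0]],
    [[0,0,0],[0,-0.0232,0]],
    [[0,0,0],[0,-0.0232,0]],
    [[0,0,0],[0,-0.0232,0]],
    [[0,0,0],[0,-0.0232,0]],
    [[0,0,0],[0,0,0]],
  ],
)

```text
time: 2.65
eef_pos: [0.5857, -0.2151, 0.2452]
tcp_rot: [0.579, -0.406, 0.405, -0.579]
contact_force: [0.6, 0.5, -0.9]
opening: 0.5
```

```bash
python3 - <<'E'
from h import *
rel([.620,-.1735,.25],.35)
s=get_state();print(s["eef_pos"],s["opening"],s["qpos"].round(3))
c=cam("wrist");cv2.imwrite("pics/w1.png",c["img"])
print(w2px(c,[[.62,-.1735,.158],[.5977,-.0353,.143],[.657,-.0257,.143],[.5384,-.0448,.143]]).round(1).tolist())
E
```

```text
shift [-0.2283 -0.0402  0.387 ] |t|mm 54.1 turn [ 3.0e-05 -1.1e-04 -4.0e-05] deg 0.04
[ 0.58574298 -0.21512781  0.24518176] 0.49986321125829886 [-0.514  0.176  1.708  0.     1.258 -0.864]
[[398.7, 213.2], [460.0, -57.0], [570.9, -30.8], [344.9, -83.8]]
```

View pics/w1.png

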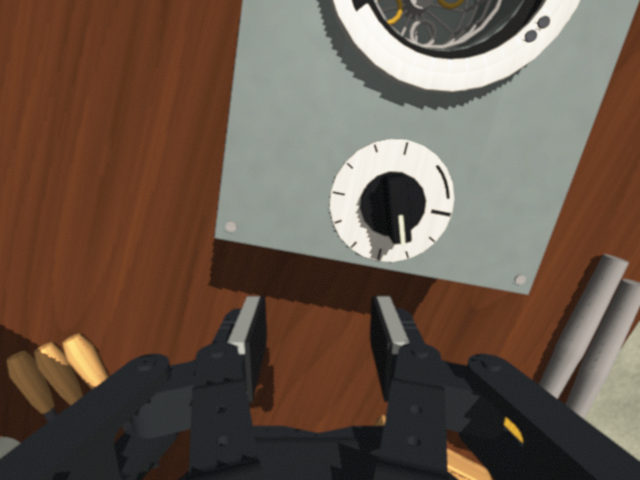

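The wrist view shows the knob at (392,200), its white line from (401,215) to (404,243), and the long zero tick from (432,211) to (450,214).

```bash
python3 - <<'E'
from h import *
c=cam("wrist")
P=px2w(c,[(401,215),(404,243)],.158);d=P[1]-P[0];a=np.arctan2(d[1],d[0])
Q=px2w(c,[(432,211.5),(450,214),(392,200)],.131);e=Q[1]-Q[0];b=np.arctan2(e[1],e[0])
f=Q[1]-Q[2]
g=cv2.cvtColor(c["img"],cv2.COLOR_BGR2HSV);m=((g[...,2]>200)&(g[...,1]<40)).astype(np.uint8);m[:130]=0;m[265:]=0;m[:,:325]=0;m[:,460:]=0
pts=cv2.findNonZero(m);h=cv2.convexHull(pts);el=cv2.fitEllipse(h)
print(P,a,b,np.arctan2(f[1],f[0]),Q[2],"dial",px2w(c,[el[0]],.131),el)
E
```

```text
[[ 0.62176103 -0.17415798  0.158     ]
 [ 0.63011182 -0.18902593  0.158     ]] -1.05904208345883 0.20695981751011813 0.10983549998446057 [ 0.6201528  -0.17074097  0.131     ] dial [[ 0.61975826 -0.17057865  0.131     ]] ((391.5308837890625, 199.55694580078125), (119.49287414550781, 126.42909240722656), 50.401939392089844)
```

```bash
python3 - <<'E'
from h import *
rel([.620,-.172,.245],.51); rel([.620,-.172,.156],.51)
E
```

```text
shift [-0.2415  0.0018  0.3907] |t|mm 55.1 turn [ 2.000e-05 -2.604e-02 -3.000e-05] deg 9.37
shift [-0.2413  0.7434  0.3908] |t|mm 104.9 turn [ 2.000e-05 -2.604e-02 -3.000e-05] deg 9.37
```

Request:
send_rows(
  plan=[
    [[-0.08,0,0.13],[0,0,0]],
    [[-0.08,0,0.13],[0,0,0]],
    [[-0.0815,0,0.1307],[0,0,0]],
    [[0,0.15,0],[0,-0.013,0]],
    [[0,0.15,0],[0,-0.013,0]],
    [[0,0.15,0],[0,0,0]],
    [[0,0.15,0],[0,0,0]],
    [[0,0.08,0],[0,0,0]],
    [[0,0.06,0],[0,0,0]],
    [[0,0,0],[0,0,0]],
  ],
)

```text
time: 3.75
eef_pos: [0.6199, -0.1712, 0.1556]
tcp_rot: [0.611, -0.357, 0.356, -0.611]
contact_force: [-0.3, 0.5, -1.1]
opening: 0.499
```

Request:
send_rows(
  plan=[
    [[0,0,0],[0,0,0]],
    [[0,0,0],[0,0,0]],
    [[0,0,0],[0,0,0]],
    [[0,0,0],[0,0,0]],
    [[0,0,0],[0,0,0]],
    [[0,0,0],[0,0,0]],
  ],
  gripper=1,
  grip_force=30,
)

```text
time: 4.35
eef_pos: [0.6204, -0.1723, 0.1579]
tcp_rot: [0.61, -0.356, 0.357, -0.61]
contact_force: [-1.8, 0.1, 4.1]
opening: 0.13
```

```bash
python3 - <<'E'
from h import *
s=get_state();print(s["eef_pos"],s["opening"],s["wrist_torque"],s["contact_force"],yaw())
c=cam("wrist");cv2.imwrite("pics/w2.png",c["img"][:400,:])
c=cam("scene");cv2.imwrite("pics/s2.png",cv2.resize(c["img"][270:400,200:340],None,fx=4,fy=4,interpolation=cv2.INTER_CUBIC))
E
```

```text
[ 0.62037916 -0.17230291  0.15789972] 0.12994120065007475 [-0.0171069   0.26523659 -0.05260309] [-1.8123161   0.10244759  4.13821905] 0.5126837167865597
```

View pics/w2.png

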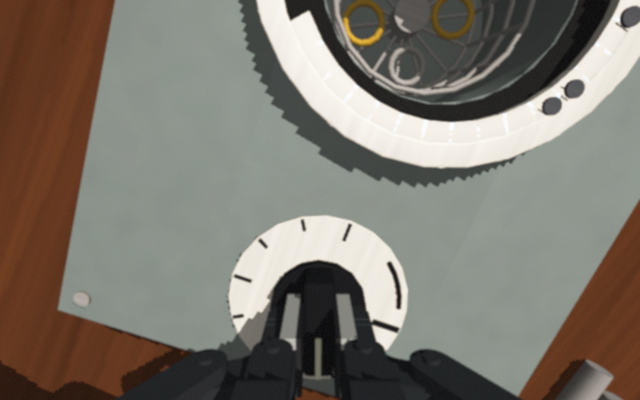

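Request:
send_rows(
  plan=[
    [[0,0,0],[0,-0.0162,0]],
    [[0,0,0],[0,-0.0162,0]],
    [[0,0,0],[0,-0.0162,0]],
    [[0,0,0],[0,-0.0162,0]],
    [[0,0,0],[0,-0.0162,0]],
    [[0,0,0],[0,-0.0162,0]],
    [[0,0,0],[0,-0.0162,0]],
    [[0,0,0],[0,-0.0162,0]],
    [[0,0,0],[0,-0.0162,0]],
    [[0,0,0],[0,-0.0162,0]],
    [[0,0,0],[0,-0.0162,0]],
    [[0,0,0],[0,-0.0156,0]],
  ],
)

```text
time: 5.65
eef_pos: [0.6201, -0.1729, 0.1579]
tcp_rot: [0.705, 0.058, -0.058, -0.704]
contact_force: [-2.6, -1.5, 5.2]
opening: 0.135
```

Request:
send_rows(
  plan=[
    [[0,0,0],[0,0,0]],
    [[0,0,0],[0,0,0]],
    [[0,0,0],[0,0,0]],
  ],
)

```text
time: 5.95
eef_pos: [0.6201, -0.1729, 0.1579]
tcp_rot: [0.706, 0.057, -0.056, -0.704]
contact_force: [-2.8, -1.5, 5.5]
opening: 0.132
```

```bash
python3 - <<'E'
from h import *
s=get_state();print(s["eef_pos"],s["opening"],s["wrist_torque"],s["contact_force"],yaw()-np.pi/2)
c=cam("wrist");cv2.imwrite("pics/w3.png",c["img"])
E
```

```text
[ 0.62010393 -0.1728773   0.15790878] 0.13154728161006404 [-0.21358294  0.47129625  0.02158458] [-2.76793749 -1.46886312  5.49774921] 0.16003461889816362
```

View pics/w3.png

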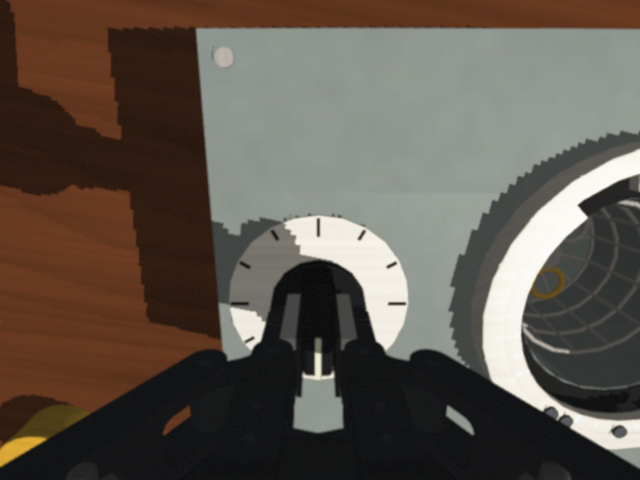

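Request:
send_rows(
  plan=[
    [[0,0,0],[0,0,0]],
    [[0,0,0],[0,0,0]],
    [[0,0,0],[0,0,0]],
    [[0,-0.1,0],[0,0,0]],
    [[0,-0.25,0],[0,0,0]],
    [[0,-0.35,0],[0,0,0]],
    [[0,-0.35,0],[0,0,0]],
    [[0.2,0,0.3],[0,0,0]],
    [[0.2,0,0.3],[0,0,0]],
    [[0.2,0,0.3],[0,0,0]],
    [[0,0,0],[0,0,0]],
    [[0,0,0],[0,0,0]],
  ],
  gripper=0.5,
)

```text
time: 7.2
eef_pos: [0.6741, -0.0528, 0.283]
tcp_rot: [0.705, 0.057, -0.057, -0.705]
contact_force: [-0.4, -0.1, -0.4]
opening: 0.503
```

```bash
python3 - <<'E'
from h import *
s=get_state();print(s["eef_pos"],s["opening"],yaw())
c=cam("wrist");cv2.imwrite("pics/w4.png",c["img"])
P=px2w(c,[(0,0),(640,0),(0,480),(640,480)],.143);print(P)
print(w2px(c,[[.62,-.173,.158],[.5977,-.0353,.143],[.657,-.0257,.143],[.5384,-.0448,.143]]).round(1).tolist())
E
```

```text
[ 0.67405697 -0.05280377  0.28299799] 0.5034668254621146 1.7327395571342565
[[ 0.55708668 -0.2710011   0.143     ]
 [ 0.4937528   0.12009729  0.143     ]
 [ 0.95135904 -0.30288395  0.143     ]
 [ 0.85771595  0.27598184  0.143     ]]
[[144.7, 130.3], [361.6, 129.9], [358.9, 217.2], [364.9, 30.3]]
```

View pics/w4.png

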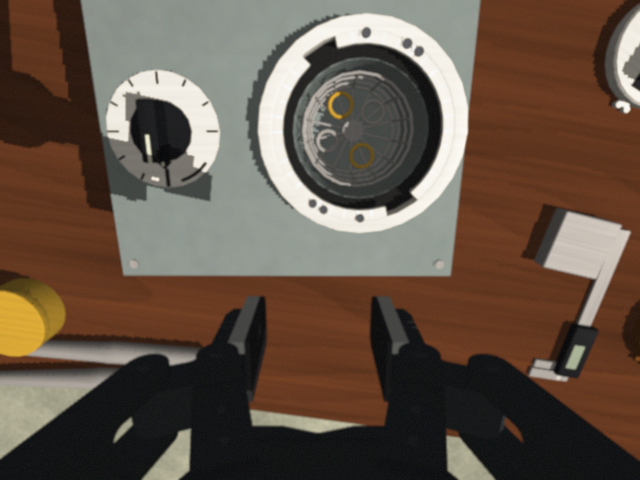

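```bash
python3 - <<'E'
from h import *
c=cam("wrist");I=c["img"]
P=px2w(c,[(366,33),(360,218)],.143);d=P[1]-P[0];print(P,P.mean(0),np.arctan2(d[1],d[0]),np.linalg.norm(d))
Q=px2w(c,[(412.5,47),(316.5,207)],.143);d=Q[1]-Q[0];print(Q.mean(0),np.arctan2(d[1],d[0])+.53,np.linalg.norm(d))
g=cv2.cvtColor(I,cv2.COLOR_BGR2GRAY)
m=((g>150)).astype(np.uint8);roi=m[128:170,135:185].copy()
n,l,st,ce=cv2.connectedComponentsWithStats(roi)
print(st.tolist(),ce.tolist())
cv2.imwrite("pics/w4c.png",cv2.resize(I[60:200,95:230],None,fx=5.5,fy=4.2*1.3,interpolation=cv2.INTER_CUBIC)[:600])
L=px2w(c,[(146.5,137),(150,160)],.158);d=L[1]-L[0];print(L,np.arctan2(d[1],d[0]))
T=px2w(c,[(157,73),(168,185),(108,131),(217,131)],.131);d=T[1]-T[0];print(T,np.arctan2(d[1],d[0]))
E
```

```text
[[ 0.53952409 -0.04466236  0.143     ]
 [ 0.65722144 -0.02582006  0.143     ]] [ 0.59837276 -0.03524121  0.143     ] 0.1587440730096899 0.1191960406940245
[ 0.59844524 -0.03594371  0.143     ] 0.15486912246800966 0.11993517710169477
[[0, 0, 50, 42, 2029], [12, 8, 6, 17, 71]] [[24.865450961064564, 20.657959586002956], [14.056338028169014, 15.985915492957746]]
[[ 0.62349655 -0.17268274  0.158     ]
 [ 0.63766084 -0.16998795  0.158     ]] 0.1880058499046023
[[ 0.58277773 -0.1784784   0.131     ]
 [ 0.65765748 -0.16755311  0.131     ]
 [ 0.62607949 -0.21123047  0.131     ]
 [ 0.61407548 -0.13520324  0.131     ]] 0.14488217505267068
```

View pics/w4c.png

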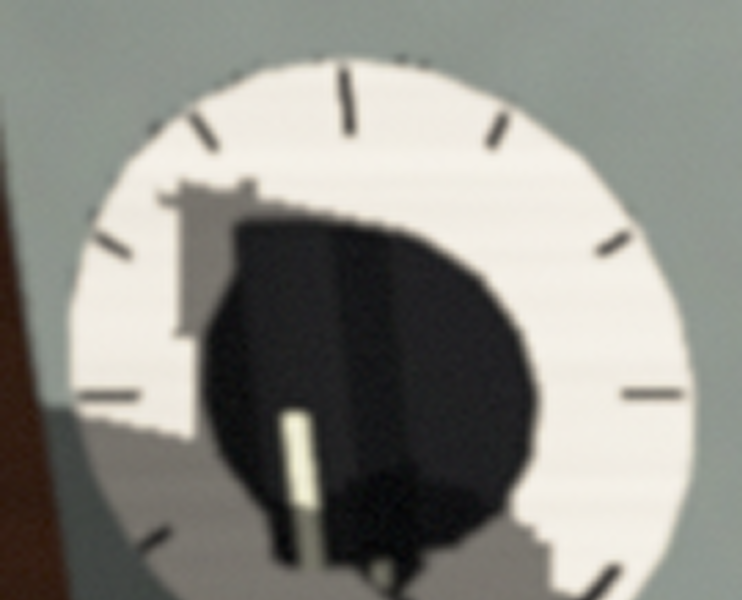

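Zero tick and pointer agree to about 0.02 rad (both about 0.16), so the timer reads zero. Next I'll go to a viewpoint beside the lid.

```bash
python3 - <<'E'
from h import *
rel([.563,.226,.24],1.27)
E
```

```text
shift [-0.5397  0.3559  2.4541] |t|mm 304.5 turn [6.000e-05 7.322e-02 1.000e-05] deg 26.36
```

Request:
send_rows(
  plan=[
    [[-0.06,0,0.27],[0,0,0]],
    [[-0.06,0,0.27],[0,0,0]],
    [[-0.06,0,0.27],[0,0,0]],
    [[-0.06,0,0.27],[0,0,0]],
    [[-0.06,0,0.27],[0,0,0]],
    [[-0.06,0,0.27],[0,0,0]],
    [[-0.06,0,0.27],[0,0,0]],
    [[-0.06,0.18,0.27],[0,0,0]],
    [[-0.06,0.18,0.29],[0,0.0183,0]],
    [[0,0,0],[0,0.0183,0]],
    [[0,0,0],[0,0.0183,0]],
    [[0,0,0],[0,0.0183,0]],
  ],
)

```text
time: 8.5
eef_pos: [0.5631, 0.225, 0.2393]
tcp_rot: [0.699, -0.108, 0.108, -0.699]
contact_force: [0.2, -0.8, -0.6]
opening: 0.5
```

Request:
send_rows(
  plan=[
    [[0,0,0],[0,0,0]],
    [[0,0,0],[0,0,0]],
  ],
)

```text
time: 8.7
eef_pos: [0.5634, 0.2251, 0.2395]
tcp_rot: [-0.699, 0.105, -0.106, 0.699]
contact_force: [-1.2, -0.3, 0.6]
opening: 0.502
```

```bash
python3 - <<'E'
from h import *
s=get_state();print(s["eef_pos"],s["opening"],yaw())
c=cam("wrist");cv2.imwrite("pics/w5.png",c["img"])
print(w2px(c,[[.477,.253,.046]]).round(1).tolist())
E
```

```text
[0.56339964 0.22506095 0.23954881] 0.5024401624343506 1.2713471672209111
[[319.0, 105.8]]
```

View pics/w5.png

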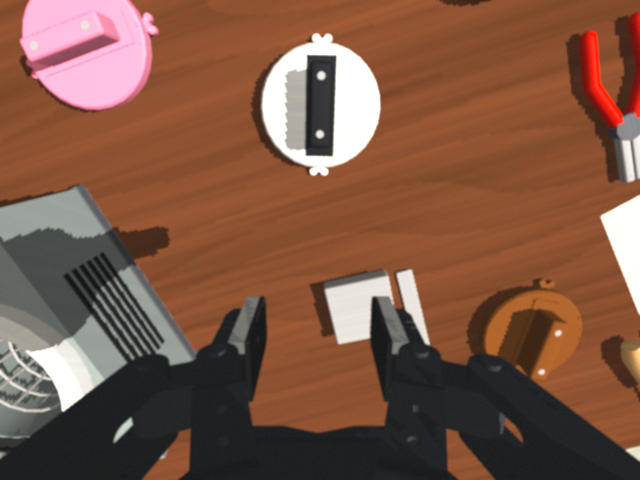

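The lid with its black bar is centred at (321,104), screws at (321,76) and (320,134), with nothing close to it.

```bash
python3 - <<'E'
from h import *
c=cam("wrist")
P=px2w(c,[(321,75.5),(320,134)],.046);d=P[1]-P[0];m=P.mean(0);print(P,m,np.arctan2(d[1],d[0]),np.linalg.norm(d))
rel([m[0],m[1],.036],np.arctan2(d[1],d[0])+np.pi/2)
E
```

```text
[[0.45621063 0.26122004 0.046     ]
 [0.49780846 0.24756244 0.046     ]] [0.47700955 0.25439124 0.046     ] -0.317236096978868 0.04378252826594083
shift [-0.759   1.6956  0.0183] |t|mm 222.9 turn [-1.00e-05  2.79e-03  3.00e-05] deg 1.0
```

Request:
send_rows(
  plan=[
    [[-0.25,0.3,0.006],[0,0,0]],
    [[-0.25,0.3,0.006],[0,0,0]],
    [[-0.259,0.2,0.006],[0,0.0028,0]],
    [[0,0.2,0],[0,0,0]],
    [[0,0.2,0],[0,0,0]],
    [[0,0.2,0],[0,0,0]],
    [[0,0.15,0],[0,0,0]],
    [[0,0.09,0],[0,0,0]],
    [[0,0.047,0],[0,0,0]],
    [[0,0,0],[0,0,0]],
  ],
)

```text
time: 9.8
eef_pos: [0.4767, 0.255, 0.0366]
tcp_rot: [0.698, -0.112, 0.112, -0.698]
contact_force: [0.0, -0.5, 0.2]
opening: 0.498
```

Request:
send_rows(
  plan=[
    [[0,0,0],[0,0,0]],
    [[0,0,0],[0,0,0]],
    [[0,0,0],[0,0,0]],
    [[0,0,0],[0,0,0]],
    [[0,0,0],[0,0,0]],
    [[0,0,0],[0,0,0]],
  ],
  gripper=1,
  grip_force=70,
)

```text
time: 10.4
eef_pos: [0.4778, 0.2554, 0.0383]
tcp_rot: [-0.698, 0.111, -0.113, 0.699]
contact_force: [-0.1, -1.0, 5.2]
opening: 0.193
```

```bash
python3 - <<'E'
from h import *
s=get_state();print(s["eef_pos"],s["opening"],yaw()-np.pi/2,s["contact_force"])
E
```

```text
[0.4778329  0.25538325 0.03829616] 0.1932681946945858 -0.3176190291191996 [-0.13205496 -0.96135505  5.18559652]
```

Request:
send_rows(
  plan=[
    [[0,-0.1,0],[0,0,0]],
    [[0,-0.25,0],[0,0,0]],
    [[0,-0.3,0],[0,0,0]],
    [[0,-0.3,0],[0,0,0]],
    [[0,-0.3,0],[0,0,0]],
    [[0,-0.3,0],[0,0,0]],
    [[0,-0.2,0],[0,0,0]],
    [[0,-0.1,0],[0,0,0]],
    [[0,0,0],[0,0,0]],
    [[0,0,0],[0,0,0]],
  ],
)

```text
time: 11.4
eef_pos: [0.4758, 0.2548, 0.2571]
tcp_rot: [0.699, -0.113, 0.111, -0.698]
contact_force: [0.2, -0.1, -2.8]
opening: 0.193
```

Request:
send_rows(
  plan=[
    [[0,0,0],[0,-0.0159,0]],
    [[0,0,0],[0,-0.0159,0]],
    [[0,0,0],[0,-0.0159,0]],
    [[0,0,0],[0,-0.0159,0]],
    [[0,0,0],[0,-0.0159,0]],
    [[0,0,0],[0,-0.0159,0]],
    [[0,0,0],[0,-0.0159,0]],
    [[0,0,0],[0,-0.0159,0]],
    [[0,0,0],[0,-0.0159,0]],
    [[0,0,0],[0,-0.0154,0]],
    [[0,0,0],[0,0,0]],
  ],
)

```text
time: 12.5
eef_pos: [0.4756, 0.2547, 0.256]
tcp_rot: [-0.667, -0.233, 0.237, 0.667]
contact_force: [-0.4, -1.3, -2.2]
opening: 0.193
```

```bash
python3 - <<'E'
from h import *
s=get_state();print(s["eef_pos"],s["opening"],yaw()-np.pi/2,s["contact_force"],s["wrist_torque"],s["qpos"].round(2))
rel([.598,-.0355,.25],.678+np.pi/2)
c=cam("wrist");cv2.imwrite("pics/w6.png",c["img"])
E
```

```text
[0.47562104 0.25473888 0.25602935] 0.19325759227571485 0.6778896513263617 [-0.42647157 -1.3247643  -2.22201865] [ 0.01358954 -0.02740304  0.01302582] [ 0.3  -0.02  1.9   0.    1.27 -1.95]
shift [-0.7223  0.0488 -2.5236] |t|mm 315.0 turn [-3.0e-04 -2.0e-05 -7.4e-04] deg 0.29
```

View pics/w6.png

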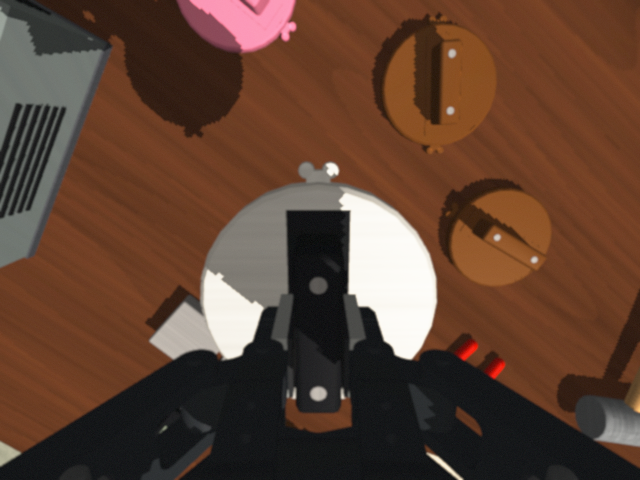

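Lid is held straight, with screws at (318,286) and (319,394). I'll compute its in-hand offset.

```bash
python3 - <<'E'
from h import *
c=cam("wrist");s=get_state()
P=px2w(c,[(318,286),(319,394)],s["eef_pos"][2]+.0077);d=P[1]-P[0];m=P.mean(0)
print(m-s["eef_pos"],np.arctan2(d[1],d[0]),np.linalg.norm(d))
g=cv2.cvtColor(c["img"],cv2.COLOR_BGR2GRAY)
# disc rim: extreme left/right and top of top face (16mm above underside)
Q=px2w(c,[(201,292),(437,292),(318,183)],s["eef_pos"][2]-.0223)
print(np.linalg.norm(Q[1]-Q[0]),(Q[0]+Q[1])/2-s["eef_pos"],np.linalg.norm((Q[2]-s["eef_pos"])[:2]))
rel([.598,-.0355,.25],.678+np.pi/2)
E
```

```text
[-0.00123877 -0.00062164  0.0077    ] 0.6831812007588793 0.04328056996402317
0.10034043230072559 [-0.00618364 -0.00414618 -0.0223    ] 0.05358574042089674
shift [-0.7203  0.0564 -2.5238] |t|mm 315.0 turn [-0.00021 -0.00032 -0.00053] deg 0.23
```

Request:
send_rows(
  plan=[
    [[-0.05,0,-0.2],[0,0,0]],
    [[-0.09,0,-0.3],[0,0,0]],
    [[-0.09,0,-0.3],[0,0,0]],
    [[-0.09,0,-0.3],[0,0,0]],
    [[-0.09,0,-0.3],[0,0,0]],
    [[-0.09,0,-0.3],[0,0,0]],
    [[-0.09,0,-0.3],[0,0,0]],
    [[-0.08,0,-0.3],[0,0,0]],
    [[-0.06,0,-0.22],[0,0,0]],
    [[0,0,0],[0,0,0]],
    [[0,0,0],[0,0,0]],
  ],
)

```text
time: 13.7
eef_pos: [0.5979, -0.0356, 0.2578]
tcp_rot: [-0.667, -0.234, 0.235, 0.668]
contact_force: [-0.8, -0.4, -2.9]
opening: 0.194
```

```bash
python3 - <<'E'
from h import *
s=get_state();print(s["eef_pos"],yaw()-np.pi/2,s["contact_force"],s["qpos"].round(2))
rel([.5988,-.0349,.187],.678+np.pi/2)
c=cam("wrist");cv2.imwrite("pics/w7.png",c["img"])
E
```

```text
[ 0.59787326 -0.03561376  0.25780014] 0.675667321516197 [-0.77849704 -0.39311918 -2.91643175] [-0.23  0.11  1.76  0.    1.28 -2.48]
shift [ 0.0103  0.59   -0.0014] |t|mm 70.8 turn [-0.00034 -0.00037 -0.00015] deg 0.19
```

Request:
send_rows(
  plan=[
    [[0.01,0.15,0],[0,0,0]],
    [[0,0.15,0],[0,0,0]],
    [[0,0.15,0],[0,0,0]],
    [[0,0.09,0],[0,0,0]],
    [[0,0.05,0],[0,0,0]],
    [[0,0,0],[0,0,0]],
    [[0,0,0],[0,0,0]],
  ],
)

```text
time: 14.45
eef_pos: [0.5996, -0.0344, 0.189]
tcp_rot: [0.667, 0.236, -0.235, -0.667]
contact_force: [-0.5, 0.2, -2.8]
opening: 0.196
```

```bash
python3 - <<'E'
from h import *
s=get_state();print(s["eef_pos"],yaw()-np.pi/2,s["contact_force"],s["wrist_torque"])
rel([.5988,-.0349,.187],.678+np.pi/2)
c=cam("wrist");a=c["img"]
sc=cam("scene")["img"];sd=cam("side")["img"]
top=np.hstack([cv2.resize(a,(400,300)),cv2.resize(sc[255:345,230:350],(400,300),interpolation=cv2.INTER_CUBIC)])
bot=np.hstack([cv2.resize(sd[110:200,230:350],(400,300),interpolation=cv2.INTER_CUBIC),cv2.resize(a[130:280,200:400],(400,300),interpolation=cv2.INTER_CUBIC)])
cv2.imwrite("pics/m7.png",np.vstack([top,bot]))
E
```

```text
[ 0.59961511 -0.03441019  0.18897665] 0.678331696506778 [-0.48171585  0.1922787  -2.79206145] [-0.01198096 -0.0370588  -0.0377491 ]
shift [-0.0079  0.0165  0.0011] |t|mm 2.2 turn [1.7e-04 5.0e-05 1.4e-04] deg 0.08
```

View pics/m7.png

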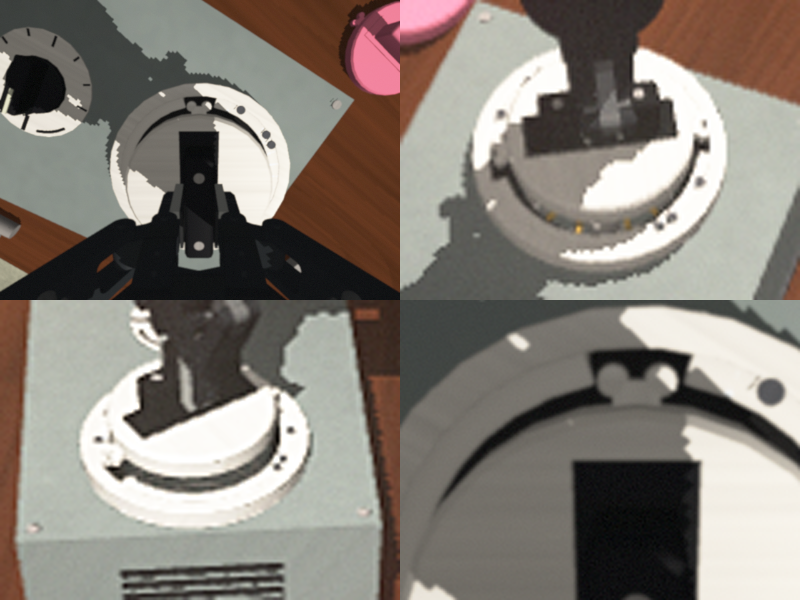

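The ear at (640,378) in the lower-right crop sits centred in the notch. Next I'll lower it in stages.

Request:
send_rows(
  plan=[
    [[-0.006,0.03,0],[0,0,0]],
    [[0,0.03,0],[0,0,0]],
    [[0,0.03,0],[0,0,0]],
    [[0,0,0],[0,0,0]],
  ],
)

```text
time: 15.0
eef_pos: [0.598, -0.035, 0.1762]
tcp_rot: [-0.666, -0.235, 0.236, 0.667]
contact_force: [-0.1, -0.3, -2.6]
opening: 0.195
```

Request:
send_rows(
  plan=[
    [[0,0.02,0],[0,0,0]],
    [[0,0.02,0],[0,0,0]],
    [[0,0,0],[0,0,0]],
  ],
)

```text
time: 15.3
eef_pos: [0.5984, -0.035, 0.1719]
tcp_rot: [-0.667, -0.235, 0.235, 0.667]
contact_force: [-0.6, 0.1, -3.3]
opening: 0.197
```

Request:
send_rows(
  plan=[
    [[0,0.015,0],[0,0,0]],
    [[0,0.01,0],[0,0,0]],
    [[0,0,0],[0,0,0]],
    [[0,0,0],[0,0,0]],
  ],
)

```text
time: 15.7
eef_pos: [0.5986, -0.035, 0.1695]
tcp_rot: [0.667, 0.235, -0.235, -0.667]
contact_force: [0.4, 1.1, -1.9]
opening: 0.197
```

Request:
send_rows(
  plan=[
    [[0,0.008,0],[0,0,0]],
    [[0,0,0],[0,0,0]],
    [[0,0,0],[0,0,0]],
  ],
)

```text
time: 16.0
eef_pos: [0.5986, -0.035, 0.1685]
tcp_rot: [0.667, 0.235, -0.235, -0.667]
contact_force: [-0.5, 0.1, -2.4]
opening: 0.194
```

```bash
python3 - <<'E'
from h import *
s=get_state();print(s["eef_pos"],yaw()-np.pi/2,s["contact_force"],s["wrist_torque"],s["opening"])
E
```

```text
[ 0.59859887 -0.03503802  0.16853924] 0.6781098085444821 [-0.45318684  0.05424148 -2.42882792] [-0.05936166  0.0008062  -0.03360554] 0.19356879830100648
```

Request:
send_rows(
  plan=[
    [[0,0.006,0],[0,0,0]],
    [[0,0,0],[0,0,0]],
  ],
)

```text
time: 16.2
eef_pos: [0.5987, -0.0351, 0.1683]
tcp_rot: [0.667, 0.235, -0.235, -0.667]
contact_force: [-1.1, 0.7, -0.6]
opening: 0.191
```

Request:
send_rows(
  plan=[
    [[0,0.006,0],[0,0,0]],
    [[0,0,0],[0,0,0]],
  ],
)

```text
time: 16.4
eef_pos: [0.5987, -0.0351, 0.1683]
tcp_rot: [0.667, 0.235, -0.235, -0.667]
contact_force: [-3.7, 0.9, 4.7]
opening: 0.194
```

Request:
send_rows(
  plan=[
    [[0,-0.004,0],[0,0.01,0]],
    [[0,0,0],[0,0.01,0]],
    [[0,0,0],[0,0.01,0]],
    [[0,0,0],[0,0.01,0]],
    [[0,0,0],[0,0.01,0]],
    [[0,0,0],[0,0,0]],
    [[0,0,0],[0,0,0]],
  ],
  grip_force=90,
)

```text
time: 17.1
eef_pos: [0.5991, -0.0346, 0.1683]
tcp_rot: [-0.695, -0.129, 0.128, 0.696]
contact_force: [-1.6, 3.0, 4.5]
opening: 0.192
```

```bash
python3 - <<'E'
from h import *
s=get_state();print(s["eef_pos"],yaw()-np.pi/2,s["contact_force"],s["wrist_torque"],s["opening"],s["qpos"].round(2))
rel([.598,-.0355,.168],.158+np.pi/2)
E
```

```text
[ 0.59908948 -0.03456591  0.16833767] 0.36479750000797817 [-1.63836748  2.98121576  4.53658943] [0.50056841 0.26705896 0.02228562] 0.19222839018017573 [-0.23  0.2   1.83  0.    1.11 -2.16]
shift [-0.0113  0.0028 -0.004 ] |t|mm 1.5 turn [-8.000e-05  3.291e-02  2.600e-04] deg 11.85
```

Request:
send_rows(
  plan=[
    [[0,0,0],[0,0.011,0]],
    [[0,0,0],[0,0.011,0]],
    [[0,0,0],[0,0.011,0]],
    [[0,0,0],[0,0,0]],
    [[0,0,0],[0,0,0]],
  ],
)

```text
time: 17.6
eef_pos: [0.5991, -0.0347, 0.1684]
tcp_rot: [-0.705, -0.056, 0.055, 0.705]
contact_force: [-1.9, 3.4, 5.1]
opening: 0.19
```

```bash
python3 - <<'E'
from h import *
s=get_state();print(s["eef_pos"],yaw()-np.pi/2,s["contact_force"],s["wrist_torque"],s["opening"])
rel([.598,-.0355,.168],.158+np.pi/2)
c=cam("wrist");cv2.imwrite("pics/w8.png",c["img"])
g=cam("scene")["img"];sd=cam("side")["img"]
top=cv2.resize(c["img"][120:480],(533,300))
top=np.hstack([top,cv2.resize(g[255:345,230:310],(267,300),interpolation=cv2.INTER_CUBIC)])
bot=np.hstack([cv2.resize(c["img"][130:250,220:420],(500,300),interpolation=cv2.INTER_CUBIC),cv2.resize(sd[115:195,240:320],(300,300),interpolation=cv2.INTER_CUBIC)])
cv2.imwrite("pics/m8.png",np.vstack([top,bot]))
E
```

```text
[ 0.59913305 -0.03474756  0.1683529 ] 0.15805990497893907 [-1.88744592  3.39921707  5.07353166] [ 0.47772133  0.28351774 -0.11235919] 0.1897260301878116
shift [-0.0103  0.0029 -0.0047] |t|mm 1.4 turn [-7.0e-05  1.0e-05  2.7e-04] deg 0.1
```

View pics/m8.png

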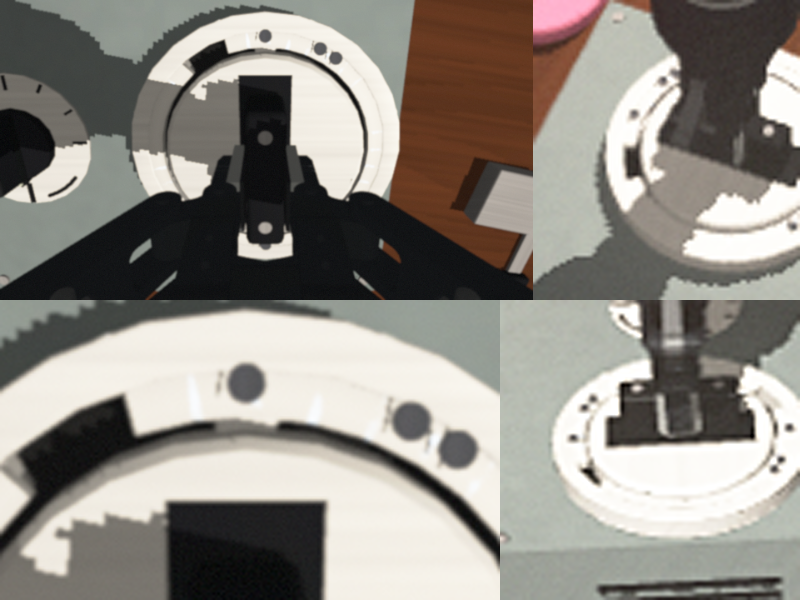

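The bar's centre (x 247), the ear (246) and the single dot (246) line up in the crop, and the ears are under the flange. I'll check that it stays put, then hand in.

Request:
send_rows(
  plan=[
    [[0,0,0],[0,0,0]],
    [[0,0,0],[0,0,0]],
    [[0,0,0],[0,0,0]],
    [[0,0,0],[0,0,0]],
    [[0,0,0],[0,0,0]],
    [[0,0,0],[0,0,0]],
    [[0,0,0],[0,0,0]],
    [[0,0,0],[0,0,0]],
  ],
)

```text
time: 18.55
eef_pos: [0.5991, -0.0347, 0.1683]
tcp_rot: [-0.705, -0.056, 0.055, 0.705]
contact_force: [-1.9, 4.0, 5.2]
opening: 0.19
```

```bash
python3 - <<'E'
from h import *
s=get_state();print(s["eef_pos"],yaw()-np.pi/2,s["contact_force"],s["wrist_torque"],s["opening"])
c=cam("wrist");d=cv2.absdiff(c["img"],cv2.imread("pics/w8.png"));print("changed px",int((d.max(2)>60).sum()))
if abs(yaw()-np.pi/2-.158)<.02 and (d.max(2)>60).sum()<1500: print(sign_off())
E
```

```text
[ 0.59912492 -0.03473714  0.16834968] 0.15810756424371553 [-1.91581675  3.96699873  5.17681823] [0.48139724 0.26261627 0.03958108] 0.19047000095812883
changed px 0
the job is handed in; nothing more can be done
None
```

The job is handed in at about 18.6 s, with the gripper still holding the lid at the jog position.

- **Timer:** I turned the knob back about 1.22 rad. After release, the pointer measured about 0.16 rad in world yaw against about 0.16 for the zero direction, so it reads zero to within about 0.02 rad. An earlier, coarser pixel pick of the pointer gave 0.19 rad. I did not measure the knob again after that.
- **Lid:** I gripped the aluminium lid by its black bar and lowered it through the notches. It came to rest on the seat with the TCP at 0.1683 m, the height predicted.
- **Jog:** I twisted it clockwise 0.52 rad. In the last picture the bar and ear line up with the single dot to about one pixel, well short of the lock. After 0.8 s of holding, the lid had not moved: no pixel had changed, the yaw was 0.158 rad and the contact force about 7 N.
- **Check that disagreed:** the wrist torque about the vertical was small and noisy (−0.11 to +0.04 N m), so it did not clearly show the 0.2 N m return spring. I relied on the pictures for the jog angle instead.
- **Bystanders:** the arm did not come near the bench block, pliers or caliper on purpose, and the contact forces I read stayed low. I did not measure their positions at the end.

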